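# Sort shaker caps on the sizing pin

## Robot

A 6-joint arm with a two-finger parallel gripper is mounted at the origin on the work surface. World frame = base frame: x ahead of the robot, y to its left, z up, the work surface at z = 0. Lengths are in m, angles in rad, forces in N, time in s.
With the tool pointing down it reaches from about 0.3 to 0.875 m from the base axis. Payload 6.4 kg.
Tool frame: the origin (TCP) lies midway between the tips of the shut fingers; the grasp point (between the pads) lies 19 mm behind it; z points along the fingers, y is the line along which they close (so a half turn about z gives the same grasp; the last joint's range is limited). The gripper opens to 85 mm and grips with 20 to 120 N. Pads are 22 mm wide; open, the fingers measure 114 mm over their backs; the gripper's body (76 mm by 85 mm) begins 54 mm behind the grasp point. The pads swing forward as they close: fully open they stand 13 mm farther back than shut.
Start: joints at [-1.471, 0.181, 1.607, -0, 1.354, -0.206], TCP at [0.173, -0.548, 0.231] pointing down, gripper open.
Joint ranges: [-2.99, 2.99], [-0.89, 2.07], [0.3, 2.58], [-1.14, 4.28], [0, 2.63], [-3.12, 3.12]. Speed limits (rad/s): [2.57, 2.57, 3.01, 3.14, 3.14, 3.14].

## Interface

Orientations are given as a unit quaternion [w, x, y, z].
In Python, from bench import * gives the robot as it stands.
- The arm moves only by the tool play_rows, never from a script. Its argument "plan" is a list of rows, each a list of 3 entries, a list of its own where there are three numbers: the finger opening in mm, from 0 to 85.4, then the shift along the tool's x, y, z normalised to -1 to 1, where 1 is 40 cm, then the turn about the tool's z normalised to -1 to 1, where 1 is pi rad. A call has 1 to 10 rows; each row is the pose to reach, as a shift and turn from the pose commanded when the call began, along the tool's axes at that moment, turning the shorter way round; what a row does not reach only later rows make up. A row lasts 1/10 s, in which the tool goes at most 50 mm and 8.59 degrees, less where a joint would pass 70% of its speed; a pose out of reach is approached as far as the arm can. A call with a number of a shift or a turn outside -1 to 1 is refused whole. A call with a gripper value outside its range is refused whole. The fingers move at their own pace and stop on an object; the grip force is fixed at half the most. Time passes only in rows, so rows that repeat a pose let the fingers close. It gives the time, the measured TCP pose, the force, the opening and the grip force at its end, in the units of the state.
- get_obs(): the state, without advancing time (a new reading comes with each control period).
- camera(name): name is "side" or "top"; returns a dict with "image" (480x640x3 uint8, red, green, blue), "range_z" (480x640 float32, m along the optical axis (not along the pixel's ray), 0 where there is no reading), "intrinsics" (3x3 intrinsics, pixels), "k1" (the pictures are not rectified: a ray, as slopes to the right and down, at radius r is drawn at 1 + k1 r^2 times it, then the intrinsics apply), "rvec" (rotation vector, rad) and "tvec" (3), from world to camera coordinates, as OpenCV has them. Camera axes: x right, y down, z forward; pixel columns grow to the right and rows downward; lengths in m; the calibration is good to about 2 mm. A picture is of the moment at which its call begins.
- hand_in(): hands the job in; it is judged then, once.
Trained networks look in a picture, given as the dict that the camera call returned (one of the last four; its "shot" number tells which), for a name from the list of things; names that differ only in an ending like _2 or _b are one class to them, and where a whole thing is asked for, a point or a joint stands for the part that bears it (a point fixed in the world has none). Each returns a list of dicts, best first, with "conf" (0 to 1); they miss things now and then, are a little off and sometimes report something else, mostly with a low value. They report only what shows in the picture. A call takes as long as a camera call. They do not tell look-alikes from the thing itself.
- search_frame(picture, label): "rect" ([centre column, centre row, width, height] in pixels, round what is visible of it).
- masks_of(picture, label): "mask" (480x640 bool, what is visible of it) and "rect" ([centre column, centre row, width, height] in pixels, round what is visible of it).
The state is a dict: "time_s": time; "q": joint angles; "dq": joint speeds; "joint_efforts": joint torques, N m; "eef_pos": TCP position; "eef_rot": TCP orientation; "wrist_force": force on the tool from outside, world axes, zero at the start; "torque": the same for the moment, N m; "opening": opening from 0.0 (shut) to 1.0 (fully open); "grasp_force": force on a finger pad.
Only numpy, scipy, OpenCV 4.12 (cv2) and the standard library are available. Lean on these libraries where they do the work, as an engineer would, in place of code of your own. Each camera call takes 0.05 s, during which the arm holds its last target. There are 200 camera calls.

## Task

Three to five steel shaker caps hang on the peg board, and some are too tight for our shaker. Working from the robot's left-hand peg to the right, lift each cap off its peg and try it on the sizing pin, letting it slide down as far as it goes without forcing it: caps that go fully down onto the disc belong in the shallow metal tray, caps that stop on top of the pin in the wooden box. Leave every cap standing flat inside, open end down, and do not disturb the bucket, shaker or tumblers.

Things in the scene. Friction and masses are not known exactly. Their poses are not given: they have to be found in the camera images.
- caddy: Fixed dark wooden board, 60 x 310 mm and 20 mm high, with five upright brass pegs (12 mm thick, 60 mm tall) 65 mm apart in a row along its y axis. A cap hangs over a peg with its closed top on the tip, its rim 40 mm above the trolley's top. Origin: centre of its underside; peg 1 is at its +y end (the robot's left), peg 5 at its -y end (the robot's right).
- gauge: Fixed sizing gauge: grey enamelled steel disc, 100 mm across and 15 mm thick, with an upright steel pin in the middle, 25 mm thick and 36 mm tall above the disc, its top 6 mm tapering to 18 mm. A 28 mm bore goes down until the rim sits on the disc; a 22 mm bore stops on the taper, rim about 33 mm above the disc. Origin: centre of the disc's underside, z up.
- gauge_seat (a point): Foot of the gauge's pin: centre of the disc's upper face, 15 mm above the trolley's top.
- tray: Loose shallow metal tray, 0.6 kg, 232 mm (its x) by 134 mm (its y) outside, 14 mm high, walls and floor 5 mm thick. Origin: centre of its underside. It and the box change sides from start to start.
- box: Loose pale wooden open box, 0.6 kg, 232 mm (its x) by 134 mm (its y) outside, 34 mm high, walls and floor 5 mm thick. Origin: centre of its underside.
- bucket: Stainless ice bucket, 156 mm across the rim, 140 mm high, two ears; origin under its centre. To be left alone.
- shaker: Steel cocktail shaker, 82 mm thick, 210 mm high; origin under its centre. To be left alone.
- tumbler_1: Glass tumbler, 80 mm across, 100 mm high, not always there; origin under its centre. To be left alone.
- tumbler_2: Glass tumbler, 80 mm across, 100 mm high, not always there; origin under its centre. To be left alone.
- peg_1 (a point): Tip of peg 1 counted from the robot's left, 80 mm above the trolley's top.
- peg_2 (a point): Tip of peg 2 counted from the robot's left, 80 mm above the trolley's top.
- peg_3 (a point): Tip of peg 3 counted from the robot's left, 80 mm above the trolley's top.
- peg_4 (a point): Tip of peg 4 counted from the robot's left, 80 mm above the trolley's top.
- peg_5 (a point): Tip of peg 5 counted from the robot's left, 80 mm above the trolley's top.
- cap_1a: Steel shaker cap on peg 1; of cap_1a and cap_1b at most one is there, the other reads None from the start. Straight cylinder 38 mm across, 45 mm tall, about 90 g, closed flat on top (5 mm thick), open below. Bore 40 mm deep, and either 28 or 22 mm wide, which cannot be seen from outside. Origin: centre of the open rim; z points to the closed end.
- cap_1b: Steel shaker cap on peg 1; of cap_1a and cap_1b at most one is there, the other reads None from the start. Straight cylinder 38 mm across, 45 mm tall, about 90 g, closed flat on top (5 mm thick), open below. Bore 40 mm deep, and either 28 or 22 mm wide, which cannot be seen from outside. Origin: centre of the open rim; z points to the closed end.
- cap_2a: Steel shaker cap on peg 2; of cap_2a and cap_2b at most one is there, the other reads None from the start. Straight cylinder 38 mm across, 45 mm tall, about 90 g, closed flat on top (5 mm thick), open below. Bore 40 mm deep, and either 28 or 22 mm wide, which cannot be seen from outside. Origin: centre of the open rim; z points to the closed end.
- cap_2b: Steel shaker cap on peg 2; of cap_2a and cap_2b at most one is there, the other reads None from the start. Straight cylinder 38 mm across, 45 mm tall, about 90 g, closed flat on top (5 mm thick), open below. Bore 40 mm deep, and either 28 or 22 mm wide, which cannot be seen from outside. Origin: centre of the open rim; z points to the closed end.
- cap_3a: Steel shaker cap on peg 3; of cap_3a and cap_3b at most one is there, the other reads None from the start. Straight cylinder 38 mm across, 45 mm tall, about 90 g, closed flat on top (5 mm thick), open below. Bore 40 mm deep, and either 28 or 22 mm wide, which cannot be seen from outside. Origin: centre of the open rim; z points to the closed end.
- cap_3b: Steel shaker cap on peg 3; of cap_3a and cap_3b at most one is there, the other reads None from the start. Straight cylinder 38 mm across, 45 mm tall, about 90 g, closed flat on top (5 mm thick), open below. Bore 40 mm deep, and either 28 or 22 mm wide, which cannot be seen from outside. Origin: centre of the open rim; z points to the closed end.
- cap_4a: Steel shaker cap on peg 4; of cap_4a and cap_4b at most one is there, the other reads None from the start. Straight cylinder 38 mm across, 45 mm tall, about 90 g, closed flat on top (5 mm thick), open below. Bore 40 mm deep, and either 28 or 22 mm wide, which cannot be seen from outside. Origin: centre of the open rim; z points to the closed end.
- cap_4b: Steel shaker cap on peg 4; of cap_4a and cap_4b at most one is there, the other reads None from the start. Straight cylinder 38 mm across, 45 mm tall, about 90 g, closed flat on top (5 mm thick), open below. Bore 40 mm deep, and either 28 or 22 mm wide, which cannot be seen from outside. Origin: centre of the open rim; z points to the closed end.
- cap_5a: Steel shaker cap on peg 5; of cap_5a and cap_5b at most one is there, the other reads None from the start. Straight cylinder 38 mm across, 45 mm tall, about 90 g, closed flat on top (5 mm thick), open below. Bore 40 mm deep, and either 28 or 22 mm wide, which cannot be seen from outside. Origin: centre of the open rim; z points to the closed end.
- cap_5b: Steel shaker cap on peg 5; of cap_5a and cap_5b at most one is there, the other reads None from the start. Straight cylinder 38 mm across, 45 mm tall, about 90 g, closed flat on top (5 mm thick), open below. Bore 40 mm deep, and either 28 or 22 mm wide, which cannot be seen from outside. Origin: centre of the open rim; z points to the closed end.
Mind the look-alikes: they are no part of the job. Leave any green look-alike of the cap_5b alone. What is shaped like the cap_1b but blue is not meant.

How it is judged:
By the outcome, as a careful person would: the job done as asked, in the order asked, and still so for the second after the job is handed in, with the robot touching nothing.
Of cap_1a, cap_1b only 1 to 1 are there at a start; the rules pass over those that are not, and their reading is None.
Of cap_2a, cap_2b, tumbler_1 only 1 to 1 are there at a start; the rules pass over those that are not, and their reading is None.
Of cap_3a, cap_3b only 1 to 1 are there at a start; the rules pass over those that are not, and their reading is None.
Of cap_4a, cap_4b, tumbler_2 only 1 to 1 are there at a start; the rules pass over those that are not, and their reading is None.
Of cap_5a, cap_5b only 1 to 1 are there at a start; the rules pass over those that are not, and their reading is None.
At some moment in a run one of tray, box may be knocked a few centimetres aside while the robot is not near it.
It also fails if it takes over 210 s, if anything falls off the work surface, if the arm or the gripper's body presses on something with over 40 N, if the wrist force passes 120 N, or if a joint passes its speed limit or range.

## Working session

There is one attempt and no reset: what is moved stays moved. The work goes in short steps, Python scripts to look and compute and a tool call to move; the robot and the scene stay as the last step left them, time stands still between calls to the robot, and variables do not carry over. Pictures are saved under pics/ and viewed, at most 14 in all, crops included, and the job is handed in when it is done.

Besides the shell and the picture viewer there is one more tool, called after "Request:" in YAML: its name, and indented under it one key for each argument. play_rows: Moves the arm, as the interface text tells. Its arguments: {"type":"object","properties":{"plan":{"type":"array","items":{"type":"array"}}},"required":["plan"]}

```bash
ls; mkdir -p pics; cat > h.py <<'E'
from bench import *
import numpy as np, cv2
def shot(n,save=None):
    c=camera(n)
    if save: cv2.imwrite('pics/'+save,c['image'][:,:,::-1])
    return c
def world(c,uv=None):
    """world xyz of pixels: full (480,640,3) map from the range"""
    K=c['intrinsics'];R=cv2.Rodrigues(np.array(c['rvec'],float))[0];t=np.array(c['tvec'],float).reshape(3)
    v,u=np.mgrid[0:480,0:640].astype(np.float64)
    p=cv2.undistortPoints(np.stack([u.ravel(),v.ravel()],1)[:,None],np.array(K,float),np.array([c['k1'],0,0,0],float))[:,0]
    z=c['range_z'].ravel().astype(float)
    P=np.c_[p*z[:,None],z]
    W=(P-t)@R
    W[z==0]=np.nan
    return W.reshape(480,640,3)
def pix(c,p):
    return cv2.projectPoints(np.array(p,float).reshape(-1,1,3),np.array(c['rvec'],float),np.array(c['tvec'],float),np.array(c['intrinsics'],float),np.array([c['k1'],0,0,0],float))[0][:,0]
E
python3 - <<'E'
from h import *
o=get_obs();print({k:np.round(v,3) for k,v in o.items()})
for n in('top','side'):
    c=shot(n,n+'0.png');W=world(c)
    R=cv2.Rodrigues(np.array(c['rvec'],float))[0];print(n,'cam at',-R.T@np.array(c['tvec']).ravel())
    for l in('caddy','gauge','tray','box','bucket','shaker','tumbler_1','cap_1a'):
        for d in masks_of(c,l):
            P=W[d['mask']];print(l,round(d['conf'],2),np.round(d['rect']),np.round(np.nanmedian(P,0),3),np.round(np.nanpercentile(P,2,axis=0),3),np.round(np.nanpercentile(P,98,axis=0),3))
E
```

```text
pics
{'time_s': np.float64(0.0), 'q': array([-1.471,  0.182,  1.608, -0.   ,  1.354, -0.206]), 'dq': array([-0.   ,  0.001, -0.   , -0.001, -0.001,  0.001]), 'joint_efforts': array([ 1.0000e-03, -4.4486e+01, -3.5134e+01, -0.0000e+00,  9.0000e-03,
        0.0000e+00]), 'eef_pos': array([ 0.173, -0.548,  0.23 ]), 'eef_rot': array([-0.001,  0.988,  0.152,  0.   ]), 'wrist_force': array([ 0.549, -0.495,  0.113]), 'torque': array([-0.063,  0.008,  0.041]), 'grasp_force': np.float64(0.0), 'opening': np.float64(1.003)}
top cam at [ 0.35445832 -0.0370933   1.28080873]
caddy 0.68 [311. 217. 123.  30.] [ 0.654 -0.     0.02 ] [ 0.634 -0.169  0.   ] [0.696 0.127 0.067]
gauge 0.63 [428. 301.  58.  97.] [ 0.444 -0.315  0.006] [ 0.332 -0.376 -0.   ] [ 0.556 -0.245  0.036]
gauge 0.62 [290. 289.  38.  38.] [0.475 0.03  0.015] [ 0.432 -0.014  0.01 ] [0.52  0.074 0.051]
tray 0.78 [183. 300.  63.  97.] [0.44  0.298 0.005] [ 0.331  0.228 -0.   ] [0.553 0.367 0.016]
box 0.62 [424. 303.  63.  98.] [ 0.444 -0.315  0.006] [ 0.334 -0.377 -0.   ] [ 0.556 -0.245  0.036]
box 0.27 [150. 199.  72.  71.] [0.692 0.3
[... 1175 characters left out ...]
6]
box 0.87 [450. 229. 109.  66.] [ 0.464 -0.305  0.011] [ 0.327 -0.377  0.003] [ 0.555 -0.243  0.036]
bucket 0.73 [297. 235.  15.  27.] [ 0.655 -0.01   0.073] [ 0.645 -0.032  0.043] [ 0.676 -0.001  0.087]
bucket 0.7 [135. 333. 128. 125.] [0.669 0.375 0.092] [0.602 0.294 0.005] [0.749 0.447 0.141]
shaker 0.66 [350. 162.  33.  86.] [ 0.707 -0.285  0.114] [ 0.683 -0.32   0.008] [ 0.746 -0.269  0.207]
tumbler_1 0.8 [422. 169.  33.  46.] [ 0.603 -0.441  0.071] [ 0.574 -0.502  0.005] [ 0.644 -0.427  0.102]
cap_1a 0.54 [292. 258. 114.  84.] [0.652 0.017 0.02 ] [ 0.632 -0.161  0.004] [0.69  0.132 0.064]
cap_1a 0.21 [361. 304.  52.  43.] [0.467 0.041 0.016] [ 0.427 -0.013  0.003] [0.519 0.079 0.051]
```

View pics/top0.png

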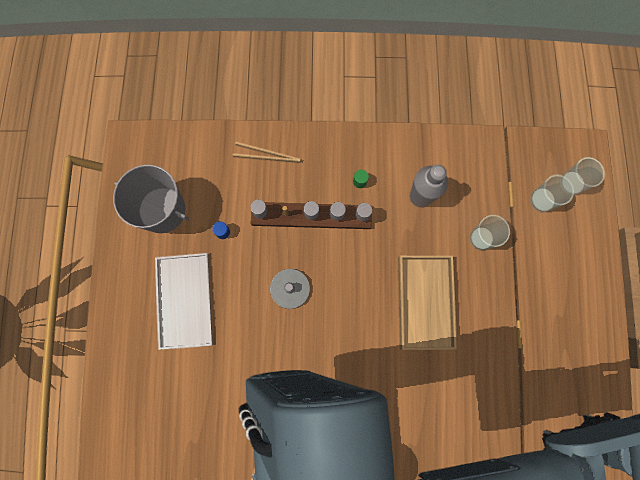

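View pics/side0.png

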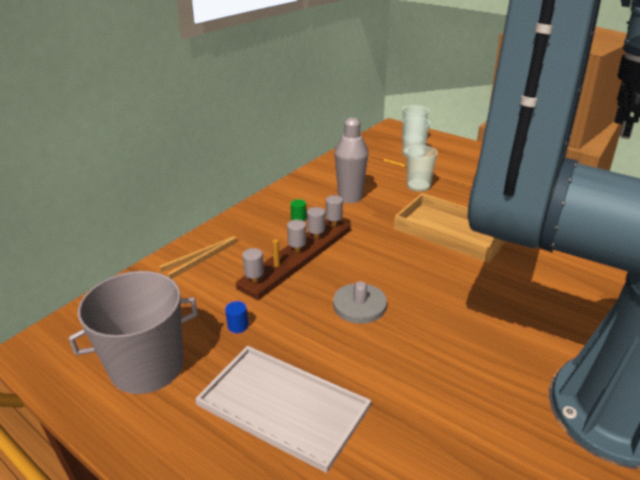

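Caps: steel at top-picture pixels (259,208), (311,209), (338,210), (364,211), on pegs 1, 3, 4 and 5; peg 2 (285,210) is empty. Not meant: blue (221,230) and green (361,178), both standing on the table. The tray is on the left (183,300), the box on the right (428,302), the gauge at (290,288). Next I measure these precisely and check a crop.

```bash
cat >> h.py <<'E'
def region(W,lo,hi):
    return np.all((W>lo)&(W<hi),axis=2)
def rect(P):
    (c,s,a)=cv2.minAreaRect((P[:,:2]*1000).astype(np.float32)); return np.round(c,1),np.round(s,1),round(a,2)
E
python3 - <<'E'
from h import *
im=[]
for n in('top','side'):
    c=shot(n);W=world(c)
    # gauge pin and disc
    m=region(W,[.40,-.06,.012],[.55,.11,.018]);print(n,'disc',cv2.minEnclosingCircle((W[m][:,:2]*1000).astype(np.float32)),W[m].mean(0))
    m=region(W,[.40,-.06,.045],[.55,.11,.06]);print('pintop',m.sum(),W[m].mean(0))
    m=region(W,[.60,-.20,.012],[.72,.16,.028]);print('board',rect(W[m]))
    m=region(W,[.60,-.20,.079],[.72,.16,.095])
    k,l,s,ce=cv2.connectedComponentsWithStats(m.astype(np.uint8))
    for i in range(1,k):
        if s[i,4]>5: P=W[l==i];print('cap',s[i,4],np.round(P.mean(0),4),np.round((P.min(0)+P.max(0))/2,4), np.round(np.ptp(P,axis=0),3))
    for nm,y in(('tray',.3),('box',-.31)):
        m=region(W,[.25,y-.12,-.005],[.62,y+.12,.05])&region(W,[.25,y-.12,.010],[.62,y+.12,.05]);print(nm,rect(W[m]),W[m].max(0))
    r=(slice(160,250),slice(200,400)) if n=='top' else (slice(180,310),slice(210,370))
    im.append(cv2.resize(c['image'][r],(640,290),interpolation=cv2.INTER_CUBIC))
cv2.imwrite('pics/crop.png',np.vstack(im)[:,:,::-1])
E
```

```text
top disc ((476.0980529785156, 30.138216018676758), 49.991886138916016) [0.47573956 0.02967876 0.01493909]
pintop 73 [0.47574652 0.03052506 0.04990267]
board (array([665.3, -20.4]), array([309.7,  61.9]), 88.96)
cap 183 [0.6672 0.1086 0.085 ] [0.6671 0.1092 0.0851] [0.036 0.037 0.012]
cap 181 [ 0.6654 -0.0212  0.0849] [ 0.6658 -0.0212  0.0859] [0.037 0.034 0.013]
cap 188 [ 0.6639 -0.0864  0.085 ] [ 0.6643 -0.086   0.0849] [0.036 0.037 0.011]
cap 184 [ 0.6627 -0.1509  0.085 ] [ 0.663  -0.1506  0.086 ] [0.036 0.035 0.013]
cap 12 [0.6653 0.0427 0.0811] [0.6656 0.0435 0.0811] [0.009 0.008 0.004]
tray (array([476.2, 274.2]), array([298.4, 195.5]), 5.08) [0.61994865 0.38480425 0.04979187]
box (array([ 473.7, -336.3]), array([185.2, 289.7]), 89.65) [ 0.61798539 -0.2432557   0.04792733]
side disc ((474.9804382324219, 30.246654510498047), 51.42619323730469) [0.47134249 0.0371419  0.01586902]
pintop 102 [0.47286268 0.03356045 0.04956256]
board (array([663.2, -19.8]), array([309.9,  65. ]), 89.41)
cap 155 [ 0.6593 -0.1473  0.0846] [ 0.6617 -0.1508  0.0838] [0.038 0.041 0.01 ]
cap 164 [ 0.6601 -0.0824  0.0847] [ 0.661  -0.0846  0.0838] [0.037 0.036 0.01 ]
cap 192 [ 0.6612 -0.0179  0.0846] [ 0.6633 -0.0195  0.0835] [0.038 0.039 0.009]
cap 20 [0.6648 0.0452 0.0806] [0.6651 0.0452 0.0808] [0.012 0.013 0.003]
cap 214 [0.6634 0.1114 0.0847] [0.6648 0.1089 0.0834] [0.038 0.038 0.009]
tray (array([468.8, 297.9]), array([217.7, 302.3]), 89.97) [0.61999073 0.40669941 0.04999505]
box (array([ 481.9, -306.9]), array([166.7, 334.4]), 72.88) [ 0.61949656 -0.23910244  0.04684907]
```

View pics/crop.png

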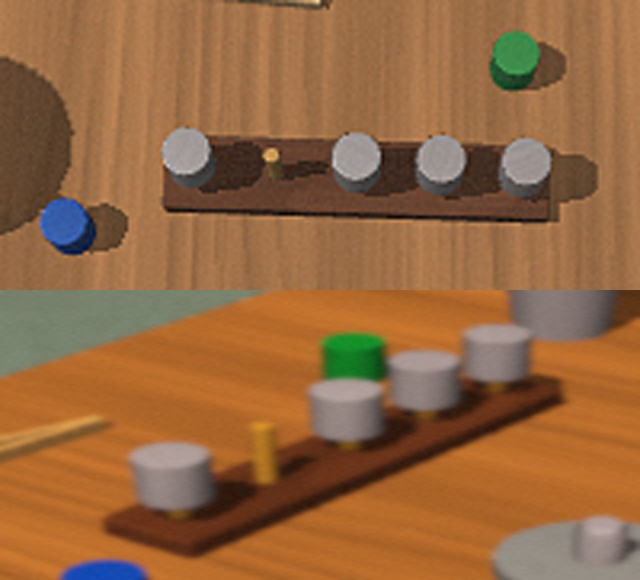

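The crop confirms it: plain steel caps on pegs 1, 3, 4 and 5, an empty brass peg 2, and green and blue look-alikes off the board. I start by swinging over and turning the tool so it closes along x.

Request:
play_rows:
  plan:
    - [85,[0.836,-0.598,0],-0.403]
    - [85,[0.836,-0.598,0],-0.403]
    - [85,[0.836,-0.598,0],-0.403]
    - [85,[0.836,-0.598,0],-0.403]
    - [85,[0.836,-0.598,0],-0.403]
    - [85,[0.836,-0.598,0],-0.403]
    - [85,[0.836,-0.598,0],-0.403]
    - [85,[0.836,-0.598,0],-0.403]
    - [85,[0.836,-0.598,0],-0.403]
    - [85,[0.836,-0.598,0],-0.403]

```text
time_s: 2.0
eef_pos: [0.421, -0.2178, 0.2315]
eef_rot: [0.0, 0.705, 0.709, 0.0]
wrist_force: [-0.5, -0.1, -0.9]
opening: 0.995
grasp_force: 0.0
```

```bash
cat >> h.py <<'E'
def to(x,y,z,th=90):
    "normalised shift+turn to a TCP target, tool down"
    o=get_obs();w,a,b,_=o['eef_rot'];t=2*np.arctan2(b,a);d=np.array([x,y,z])-o['eef_pos']
    s=np.array([d[0]*np.cos(t)+d[1]*np.sin(t),d[0]*np.sin(t)-d[1]*np.cos(t),-d[2]])/.4
    turn=(np.degrees(t)-th+180)%360-180
    print(round(float(o['time_s']),2),'pos',np.round(o['eef_pos'],4),'th',round(np.degrees(t),2),'shift',np.round(s,4),'turn',round(turn/180,4),'F',np.round(o['wrist_force'],1),'open',round(float(o['opening']*85.4),1),'q6',np.round(o['q'][5],2))
E
python3 -c "
from h import *
to(.667,.109,.16)"
```

```text
2.0 pos [ 0.421  -0.2178  0.2315] th 90.32 shift [0.8135 0.6196 0.1786] turn 0.0018 F [-0.5 -0.1 -0.9] open 84.9 q6 -0.73
```

Request:
play_rows:
  plan:
    - [85,[0.813,0.619,0.18],0.002]
    - [85,[0.813,0.619,0.18],0.002]
    - [85,[0.813,0.619,0.18],0.002]
    - [85,[0.813,0.619,0.18],0.002]
    - [85,[0.813,0.619,0.18],0.002]
    - [85,[0.813,0.619,0.18],0.002]
    - [85,[0.813,0.619,0.18],0.002]
    - [85,[0.813,0.619,0.18],0.002]
    - [85,[0.813,0.619,0.18],0.002]
    - [85,[0.813,0.619,0.18],0.002]

```text
time_s: 3.0
eef_pos: [0.6676, 0.1062, 0.1579]
eef_rot: [-0.0, 0.709, 0.705, -0.001]
wrist_force: [-0.4, 0.8, 0.0]
opening: 0.989
grasp_force: 0.0
```

```bash
python3 - <<'E'
from h import *
to(.667,.109,.050)
E
```

```text
3.0 pos [0.6676 0.1062 0.1579] th 89.69 shift [ 0.007  -0.0016  0.2698] turn -0.0017 F [-0.4  0.8  0. ] open 84.4 q6 -0.01
```

Request:
play_rows:
  plan:
    - [85,[0,0,0.1],0]
    - [85,[0,0,0.2],0]
    - [85,[0,0,0.27],0]
    - [85,[0,0,0.27],0]
    - [85,[0,0,0.27],0]

```text
time_s: 3.5
eef_pos: [0.6672, 0.104, 0.052]
eef_rot: [0.0, 0.71, 0.704, -0.0]
wrist_force: [-0.5, 0.6, 1.0]
opening: 0.993
grasp_force: 0.0
```

```bash
python3 - <<'E'
from h import *
to(.667,.109,.050);to(.667,.109,.050);to(.667,.109,.050)
E
```

```text
3.5 pos [0.6672 0.104  0.052 ] th 89.56 shift [ 0.0126 -0.0006  0.0051] turn -0.0025 F [-0.5  0.6  1. ] open 84.8 q6 -0.01
3.5 pos [0.6672 0.104  0.052 ] th 89.56 shift [ 0.0126 -0.0006  0.0051] turn -0.0025 F [-0.5  0.6  1. ] open 84.8 q6 -0.01
3.5 pos [0.6672 0.104  0.052 ] th 89.56 shift [ 0.0126 -0.0006  0.0051] turn -0.0025 F [-0.5  0.6  1. ] open 84.8 q6 -0.01
```

Request:
play_rows:
  plan:
    - [85,[0.0125,0,0.005],-0.002]
    - [85,[0.0125,0,0.005],-0.002]
    - [50,[0.0125,0,0.005],-0.002]
    - [34,[0.0125,0,0.005],-0.002]
    - [34,[0.0125,0,0.005],-0.002]
    - [34,[0.0125,0,0.005],-0.002]
    - [34,[0.0125,0,0.005],-0.002]
    - [34,[0.0125,0,0.005],-0.002]

```text
time_s: 4.3
eef_pos: [0.6676, 0.111, 0.05]
eef_rot: [0.0, 0.707, 0.708, 0.0]
wrist_force: [-1.9, -0.5, 6.0]
opening: 0.431
grasp_force: 60.2
```

```bash
python3 - <<'E'
from h import *
to(.667,.109,.050)
E
```

```text
4.3 pos [0.6676 0.111  0.05  ] th 90.07 shift [-0.005  -0.0014 -0.0001] turn 0.0004 F [-1.9 -0.5  6. ] open 36.8 q6 -0.01
```

Request:
play_rows:
  plan:
    - [34,[0,0,-0.1],0]
    - [34,[0,0,-0.2],0]
    - [34,[0,0,-0.2],0]
    - [34,[-0.05,-0.12,-0.2],0]
    - [34,[-0.1,-0.24,-0.2],0]
    - [34,[-0.15,-0.36,-0.2],0]
    - [34,[-0.1975,-0.4775,-0.2],0]
    - [34,[-0.1975,-0.4775,-0.2],0]
    - [34,[-0.1975,-0.4775,-0.2],0]
    - [34,[-0.1975,-0.4775,-0.2],0]

```text
time_s: 5.3
eef_pos: [0.4777, 0.0316, 0.1297]
eef_rot: [0.001, 0.707, 0.707, 0.001]
wrist_force: [1.0, -0.2, -1.6]
opening: 0.433
grasp_force: 61.8
```

```bash
python3 - <<'E'
from h import *
to(.476,.030,.13)
im=[]
for n in('top','side'):
    c=shot(n);u,v=pix(c,[.476,.03,.1])[0].astype(int)
    x0,y0=max(u-80,0),max(v-70,0)
    im.append(cv2.resize(c['image'][y0:y0+140,x0:x0+160],(640,300) if 0 else (400,350),interpolation=cv2.INTER_CUBIC))
    W=world(c);m=region(W,[.44,.0,.095],[.51,.07,.30]);print(n,x0,y0,m.sum(),pix(c,[.476,.03,.051]))
cv2.imwrite('pics/held1.png',np.hstack(im)[:,:,::-1])
E
```

```text
5.3 pos [0.4777 0.0316 0.1297] th 90.04 shift [-0.004  -0.0043 -0.0006] turn 0.0002 F [ 1.  -0.2 -1.6] open 36.9 q6 -0.18
top 207 214 48 [[288.80957161 286.88026982]]
side 280 192 3110 [[359.62335439 284.27537711]]
```

View pics/held1.png

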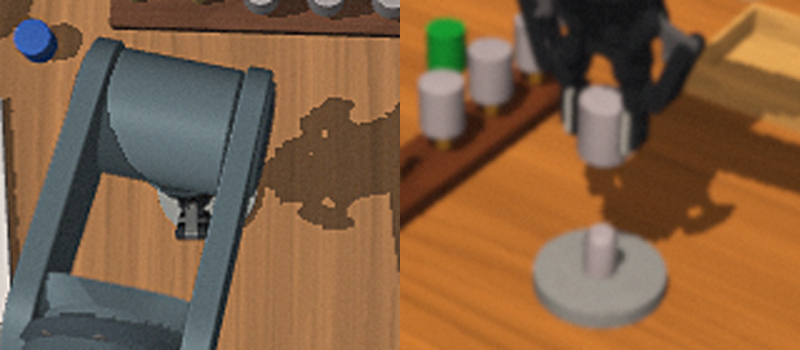

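The cap hangs above the pin in the side view (cap near 360,243; pin tip near 360,284). I fit both axes to measure the offset.

```bash
cat >> h.py <<'E'
from scipy.optimize import least_squares
def axis(W,guess,r,z0,z1,sel=.6):
    g=np.array(guess,float)
    m=region(W,[g[0]-r-.008,g[1]-r-.008,z0],[g[0]+r+.008,g[1]+r+.008,z1]);P=W[m]
    # only what faces the side camera, near its line of sight
    v=np.array([.0715,.7])-g;v/=np.linalg.norm(v);n=np.array([-v[1],v[0]])
    for _ in range(3):
        d=(P[:,:2]-g);q=P[(abs(d@n)<sel*r)&(d@v>0)]
        f=least_squares(lambda c:np.hypot(*(q[:,:2]-c).T)-r,g,loss='soft_l1',f_scale=.001);g=f.x
    return np.round(g,4),len(q),round(float(np.std(np.hypot(*(q[:,:2]-g).T)-r)),4)
def offs(zc=.12):
    W=world(camera('side'))
    p=axis(W,[.476,.03],.0125,.02,.043);c=axis(W,[.476,.03],.019,zc+.006,zc+.038);print('pin',p,'cap',c,'pin-cap mm',np.round((p[0]-c[0])*1000,1))
E
python3 - <<'E'
from h import *
offs()
E
```

```text
pin (array([0.4758, 0.0303]), 76, 0.0015) cap (array([0.4757, 0.0289]), 197, 0.002) pin-cap mm [0.1 1.4]
```

Request:
play_rows:
  plan:
    - [34,[0.002,0,0.08],0]
    - [34,[0.002,0,0.15],0]
    - [34,[0.002,0,0.17],0]
    - [34,[0.002,0,0.175],0]
    - [34,[0.002,0,0.175],0]
    - [34,[0.002,0,0.175],0]

```text
time_s: 6.05
eef_pos: [0.477, 0.0325, 0.0602]
eef_rot: [0.0, 0.707, 0.708, 0.0]
wrist_force: [-0.9, -0.1, -0.2]
opening: 0.438
grasp_force: 61.8
```

Request:
play_rows:
  plan:
    - [34,[0,0,0.0025],0]
    - [34,[0,0,0.005],0]
    - [34,[0,0,0.005],0]
    - [34,[0,0,0.005],0]

```text
time_s: 6.45
eef_pos: [0.4769, 0.0324, 0.0589]
eef_rot: [0.0, 0.707, 0.708, 0.0]
wrist_force: [-5.2, 0.3, 10.4]
opening: 0.437
grasp_force: 62.9
```

```bash
python3 - <<'E'
from h import *
to(.476,.030,.13);offs(.049)
E
```

```text
6.45 pos [0.4769 0.0324 0.0589] th 90.08 shift [-0.0061 -0.0023 -0.1776] turn 0.0004 F [-5.2  0.3 10.4] open 37.4 q6 -0.18
pin (array([0.4757, 0.0299]), 78, 0.0018) cap (array([0.4744, 0.0294]), 178, 0.002) pin-cap mm [1.3 0.5]
```

Request:
play_rows:
  plan:
    - [34,[0,-0.004,0],0]
    - [34,[0,-0.004,0.0],0]
    - [34,[0,-0.004,0.0],0]

```text
time_s: 6.8
eef_pos: [0.4757, 0.0324, 0.0582]
eef_rot: [0.001, 0.707, 0.707, 0.001]
wrist_force: [-0.1, 0.2, 4.4]
opening: 0.434
grasp_force: 62.1
```

Request:
play_rows:
  plan:
    - [34,[0,0,0.003],0]
    - [34,[0,0,0.003],0]
    - [34,[0,0,0.003],0]

```text
time_s: 7.1
eef_pos: [0.4759, 0.0324, 0.0577]
eef_rot: [0.001, 0.707, 0.708, 0.001]
wrist_force: [-4.2, 0.5, 15.3]
opening: 0.437
grasp_force: 63.4
```

Request:
play_rows:
  plan:
    - [34,[0,-0.0015,0],0]
    - [34,[0,-0.0015,0],0]
    - [50,[0,-0.0015,0],0]
    - [50,[0,-0.0015,0],0]
    - [50,[0,-0.0015,0],0]
    - [50,[0,-0.0015,0],0]
    - [50,[0,-0.0015,0],0]

```text
time_s: 7.8
eef_pos: [0.474, 0.0325, 0.0559]
eef_rot: [-0.0, 0.707, 0.707, -0.0]
wrist_force: [0.3, -0.7, -0.4]
opening: 0.587
grasp_force: 0.0
```

```bash
cat >> h.py <<'E'
def capz():
    c=camera('side');W=world(c);offz=None
    m=region(W,[.462,.016,.055],[.489,.044,.12]);z=W[m][:,2];
    # lowest steel above the disc outside the pin radius
    d=np.hypot(W[...,0]-.476,W[...,1]-.030);r=(d>.0155)&(d<.024)&(W[...,2]>.018)&(W[...,2]<.08)&(W[...,1]>.034)
    print('ring z pct',np.round(np.percentile(W[r][:,2],[2,10,50,90,98]),4),r.sum(), 'bins',np.histogram(W[r][:,2],np.arange(.015,.1,.005))[0])
    return c
E
python3 - <<'E'
from h import *
to(.476,.03,.05);c=capz();offs(.048)
cv2.imwrite('pics/g1.png',cv2.resize(c['image'][200:340,280:440],(640,560),interpolation=cv2.INTER_CUBIC)[:,:,::-1])
E
```

```text
7.8 pos [0.474  0.0325 0.0559] th 90.06 shift [-0.0063  0.005   0.0147] turn 0.0003 F [ 0.3 -0.7 -0.4] open 50.2 q6 -0.18
ring z pct [0.0183 0.0524 0.0647 0.0762 0.0794] 263 bins [ 9  1  0  0  0  0  3 40 37 44 42 48 39  0  0  0]
pin (array([0.4751, 0.0294]), 71, 0.0012) cap (array([0.4751, 0.0298]), 181, 0.0014) pin-cap mm [ 0.  -0.4]
```

View pics/g1.png

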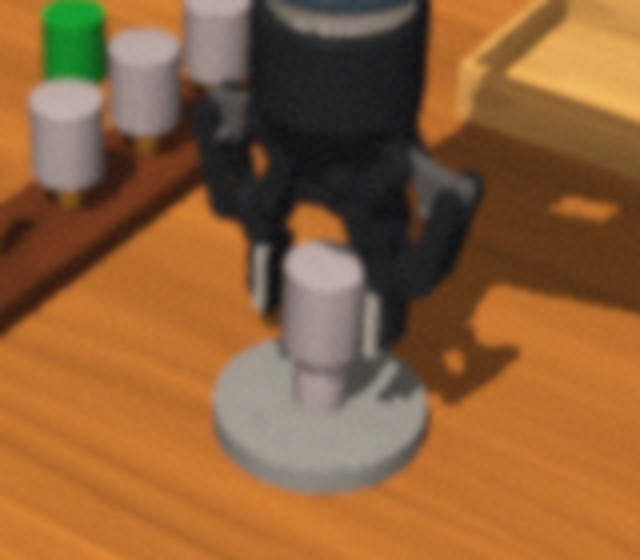

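Cap 1 rests on the pin's top, rim well above the disc (crop: cap bottom about (322,368), disc at (320,410)). It's tight, so it goes in the wooden box.

Request:
play_rows:
  plan:
    - [34,[0,0,0],0]
    - [34,[0,0,0],0]
    - [34,[0,0,0],0]
    - [34,[0,0,-0.05],0]
    - [34,[0,0,-0.15],0]
    - [34,[0,0,-0.15],0]
    - [34,[-0.12,-0.03,-0.15],0]
    - [34,[-0.24,-0.06,-0.15],0]
    - [34,[-0.36,-0.09,-0.15],0]
    - [34,[-0.4,-0.1,-0.15],0]

```text
time_s: 8.9
eef_pos: [0.4328, -0.1307, 0.1155]
eef_rot: [-0.0, 0.708, 0.707, -0.001]
wrist_force: [-0.2, 0.3, -0.0]
opening: 0.438
grasp_force: 60.6
```

Request:
play_rows:
  plan:
    - [34,[-0.12,-0.03,0],0]
    - [34,[-0.24,-0.06,0],0]
    - [34,[-0.36,-0.09,0],0]
    - [34,[-0.382,-0.09,0],0]
    - [34,[-0.382,-0.09,0],0]
    - [34,[-0.382,-0.09,0],0]

```text
time_s: 9.5
eef_pos: [0.398, -0.2789, 0.1151]
eef_rot: [-0.001, 0.707, 0.707, 0.0]
wrist_force: [0.2, -0.7, -0.8]
opening: 0.436
grasp_force: 60.6
```

```bash
cat >> h.py <<'E'
def flats():
    "tray and box footprints by network mask + depth"
    for n in('top','side'):
        c=shot(n);W=world(c)
        for l in('tray','box'):
            for d in masks_of(c,l)[:2]:
                P=W[d['mask']];P=P[np.isfinite(P[:,0])&(P[:,2]>.007 if l=='tray' else P[:,2]>.028)&(P[:,2]<(.02 if l=='tray' else .040))]
                if len(P)>20: print(n,l,round(d['conf'],2),rect(P),len(P))
    return c
E
python3 - <<'E'
from h import *
to(.40,-.281,.03);c=flats();cv2.imwrite('pics/b1.png',c['image'][:,:,::-1])
E
```

```text
9.5 pos [ 0.398  -0.2789  0.1151] th 90.06 shift [-0.0053  0.005   0.2128] turn 0.0003 F [ 0.2 -0.7 -0.8] open 37.2 q6 -0.86
top tray 0.68 (array([441.6, 298.3]), array([232.6, 137.4]), 5.74) 1399
side tray 0.64 (array([440.5, 298. ]), array([235.7, 138.3]), 6.19) 3610
side tray 0.28 (array([ 467.4, -310.5]), array([139.4, 181.2]), 89.6) 902
side box 0.75 (array([ 470.7, -311. ]), array([178.4, 142.2]), 0.81) 576
```

View pics/b1.png

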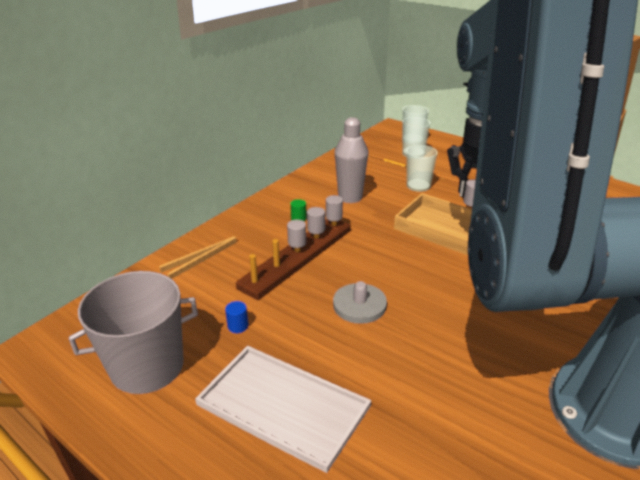

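Request:
play_rows:
  plan:
    - [34,[0,0,0.1],0]
    - [34,[0,0,0.2],0]
    - [34,[0,0,0.235],0]
    - [34,[0,0,0.245],0]
    - [34,[0,0,0.25],0]
    - [34,[0,0,0.25],0]
    - [34,[0,0,0.25],0]

```text
time_s: 10.5
eef_pos: [0.3993, -0.2812, 0.0173]
eef_rot: [0.001, 0.707, 0.708, -0.0]
wrist_force: [0.1, -0.8, -1.0]
opening: 0.439
grasp_force: 60.6
```

Request:
play_rows:
  plan:
    - [34,[0,0,0.0025],0]
    - [34,[0,0,0.0025],0]
    - [34,[0,0,0.0025],0]

```text
time_s: 10.8
eef_pos: [0.3986, -0.2805, 0.0154]
eef_rot: [0.0, 0.707, 0.707, -0.0]
wrist_force: [-0.4, -0.7, -1.3]
opening: 0.434
grasp_force: 60.6
```

Request:
play_rows:
  plan:
    - [34,[0,0,0.0025],0]
    - [34,[0,0,0.0025],0]
    - [34,[0,0,0.0025],0]

```text
time_s: 11.1
eef_pos: [0.3984, -0.2803, 0.014]
eef_rot: [-0.0, 0.707, 0.707, 0.0]
wrist_force: [-0.5, 0.1, -0.1]
opening: 0.44
grasp_force: 60.6
```

Request:
play_rows:
  plan:
    - [34,[0,0,0.0025],0]
    - [34,[0,0,0.0025],0]
    - [34,[0,0,0.0025],0]

```text
time_s: 11.4
eef_pos: [0.3985, -0.2804, 0.0138]
eef_rot: [-0.0, 0.707, 0.708, -0.0]
wrist_force: [-3.2, 2.8, 9.9]
opening: 0.437
grasp_force: 61.3
```

Request:
play_rows:
  plan:
    - [50,[0,0,0],0]
    - [50,[0,0,0],0]
    - [50,[0,0,0],0]
    - [52,[0,0,-0.05],0]
    - [52,[0,0,-0.15],0]
    - [60,[0,0,-0.25],0]
    - [85,[0,0,-0.35],0]
    - [85,[0.08,0.08,-0.4],0]
    - [85,[0.16,0.163,-0.4],0]
    - [85,[0.24,0.245,-0.4],0]

```text
time_s: 12.4
eef_pos: [0.4979, -0.1839, 0.1745]
eef_rot: [0.001, 0.707, 0.707, 0.0]
wrist_force: [0.3, -0.9, -0.0]
opening: 0.995
grasp_force: 0.0
```

Request:
play_rows:
  plan:
    - [85,[0.08,0.08,0],0]
    - [85,[0.16,0.163,0],0]
    - [85,[0.24,0.245,0],0]
    - [85,[0.32,0.326,0],0]
    - [85,[0.4125,0.419,0],0]
    - [85,[0.4125,0.419,0],0]
    - [85,[0.4125,0.419,0],0]
    - [85,[0.4125,0.419,0],0]

```text
time_s: 13.2
eef_pos: [0.663, -0.0197, 0.1725]
eef_rot: [-0.0, 0.707, 0.707, -0.001]
wrist_force: [0.4, -0.2, -0.1]
opening: 0.996
grasp_force: 0.0
```

```bash
python3 - <<'E'
from h import *
to(.6635,-.020,.05)
c=shot('top','b2.png');W=world(c)
m=region(W,[.3,-.4,.046],[.6,-.22,.06]);print('box cap top',m.sum(),W[m].mean(0),np.ptp(W[m],axis=0))
m=region(W,[.3,-.4,.030],[.6,-.22,.038]);print('box',rect(W[m]))
E
```

```text
13.2 pos [ 0.663  -0.0197  0.1725] th 90.04 shift [-0.0008  0.0012  0.3064] turn 0.0002 F [ 0.4 -0.2 -0.1] open 85.1 q6 -0.21
box cap top 176 [ 0.40001494 -0.28180441  0.0501305 ] [0.03637427 0.03503552 0.00978113]
box (array([ 444.9, -311.7]), array([230.7, 136.5]), 0.04)
```

Cap 1 stands upright in the box at (0.400, -0.282). Next is cap 3.

Request:
play_rows:
  plan:
    - [85,[0,0,0.1],0]
    - [85,[0,0,0.2],0]
    - [85,[0,0,0.306],0]
    - [85,[0,0,0.306],0]
    - [34,[0,0,0.306],0]
    - [34,[0,0,0.306],0]
    - [34,[0,0,0.306],0]
    - [34,[0,0,0.306],0]
    - [34,[0,0,0.306],0]
    - [34,[0,0,0.306],0]

```text
time_s: 14.25
eef_pos: [0.6659, -0.0197, 0.0542]
eef_rot: [0.002, 0.707, 0.708, 0.001]
wrist_force: [-1.7, -0.9, 6.8]
opening: 0.437
grasp_force: 59.4
```

Request:
play_rows:
  plan:
    - [34,[0,0,-0.1],0]
    - [34,[0,0,-0.2],0]
    - [34,[0,0,-0.2],0]
    - [34,[0.03,-0.12,-0.2],0]
    - [34,[0.06,-0.24,-0.2],0]
    - [34,[0.1,-0.36,-0.2],0]
    - [34,[0.128,-0.4725,-0.2],0]
    - [34,[0.128,-0.4725,-0.2],0]
    - [34,[0.128,-0.4725,-0.2],0]
    - [34,[0.128,-0.4725,-0.2],0]

```text
time_s: 15.25
eef_pos: [0.4767, 0.0315, 0.1321]
eef_rot: [0.002, 0.707, 0.707, 0.001]
wrist_force: [0.4, 0.3, -1.7]
opening: 0.434
grasp_force: 62.2
```

```bash
python3 - <<'E'
from h import *
to(.474,.0313,.13);offs();offs()
E
```

```text
15.25 pos [0.4767 0.0315 0.1321] th 90.06 shift [-0.0004 -0.0067  0.0052] turn 0.0003 F [ 0.4  0.3 -1.7] open 37.0 q6 -0.18
pin (array([0.4757, 0.0294]), 77, 0.0016) cap (array([0.4753, 0.0295]), 204, 0.0016) pin-cap mm [ 0.4 -0.1]
pin (array([0.4762, 0.0302]), 79, 0.0014) cap (array([0.475 , 0.0291]), 202, 0.0017) pin-cap mm [1.2 1.1]
```

Request:
play_rows:
  plan:
    - [34,[0.001,-0.002,0.08],0]
    - [34,[0.001,-0.002,0.14],0]
    - [34,[0.001,-0.002,0.16],0]
    - [34,[0.001,-0.002,0.168],0]
    - [34,[0.001,-0.002,0.168],0]
    - [34,[0.001,-0.002,0.168],0]

```text
time_s: 15.95
eef_pos: [0.4752, 0.032, 0.0641]
eef_rot: [0.001, 0.707, 0.707, 0.0]
wrist_force: [0.9, 0.3, -1.2]
opening: 0.433
grasp_force: 62.2
```

Request:
play_rows:
  plan:
    - [34,[0,0,0.004],0]
    - [34,[0,0,0.007],0]
    - [34,[0,0,0.007],0]
    - [34,[0,0,0.007],0]

```text
time_s: 16.35
eef_pos: [0.4755, 0.0318, 0.0622]
eef_rot: [0.001, 0.707, 0.707, 0.001]
wrist_force: [-2.4, -0.9, 10.0]
opening: 0.433
grasp_force: 63.3
```

Request:
play_rows:
  plan:
    - [34,[0,0,0.0035],0]
    - [34,[0,0,0.0035],0]
    - [34,[0,0,0.0035],0]
    - [34,[0,0,0.0035],0]

```text
time_s: 16.75
eef_pos: [0.4757, 0.0318, 0.0618]
eef_rot: [0.001, 0.707, 0.708, 0.001]
wrist_force: [-6.0, 0.7, 20.3]
opening: 0.433
grasp_force: 64.3
```

Request:
play_rows:
  plan:
    - [34,[0,-0.004,-0.002],0]
    - [34,[0,-0.004,-0.002],0]
    - [34,[0,-0.004,-0.002],0]
    - [50,[0,-0.004,-0.002],0]
    - [50,[0,-0.004,-0.002],0]
    - [50,[0,-0.004,-0.002],0]
    - [50,[0,-0.004,-0.002],0]

```text
time_s: 17.45
eef_pos: [0.4719, 0.0324, 0.0597]
eef_rot: [-0.0, 0.707, 0.707, -0.0]
wrist_force: [0.3, -0.6, -0.6]
opening: 0.586
grasp_force: 0.0
```

```bash
python3 - <<'E'
from h import *
to(.474,.0313,.05);c=capz();offs(.048)
E
```

```text
17.45 pos [0.4719 0.0324 0.0597] th 90.06 shift [-0.0028  0.0053  0.0242] turn 0.0003 F [ 0.3 -0.6 -0.6] open 50.0 q6 -0.18
ring z pct [0.0185 0.052  0.0656 0.0766 0.0792] 263 bins [ 8  0  0  0  1  0  5 38 39 37 41 48 46  0  0  0]
pin (array([0.476, 0.03 ]), 79, 0.0013) cap (array([0.4739, 0.0298]), 175, 0.0013) pin-cap mm [2.1 0.2]
```

Cap 3 also stops on top, with its rim near z = 0.048 after release. It's tight, so it goes in the box too, clear of cap 1.

Request:
play_rows:
  plan:
    - [50,[0,0,0.006],0]
    - [34,[0,0,0.006],0]
    - [34,[0,0,0.006],0]
    - [34,[0,0,0.006],0]
    - [34,[0,0,-0.05],0]
    - [34,[0,0,-0.15],0]
    - [34,[0,0,-0.15],0]
    - [34,[-0.12,0.01,-0.15],0]
    - [34,[-0.24,0.02,-0.15],0]
    - [34,[-0.36,0.03,-0.15],0]

```text
time_s: 18.55
eef_pos: [0.4832, -0.1123, 0.1191]
eef_rot: [-0.001, 0.706, 0.708, -0.001]
wrist_force: [0.7, 0.0, -0.9]
opening: 0.44
grasp_force: 60.3
```

Request:
play_rows:
  plan:
    - [34,[-0.12,0.01,0],0]
    - [34,[-0.24,0.01,0],0]
    - [34,[-0.36,0.01,0],0]
    - [34,[-0.42,0.01,0],0]
    - [34,[-0.42,0.01,0],0]
    - [34,[-0.42,0.01,0],0]

```text
time_s: 19.15
eef_pos: [0.4874, -0.2791, 0.1185]
eef_rot: [-0.002, 0.707, 0.707, -0.0]
wrist_force: [0.2, 1.5, -1.5]
opening: 0.439
grasp_force: 60.3
```

```bash
python3 - <<'E'
from h import *
to(.488,-.280,.0165);
W=world(camera('top'));m=region(W,[.3,-.4,.030],[.6,-.22,.038]);print('box',rect(W[m]))
W=world(camera('side'));m=region(W,[.3,-.4,.030],[.6,-.22,.038]);print('box',rect(W[m]))
E
```

```text
19.15 pos [ 0.4874 -0.2791  0.1185] th 89.98 shift [-0.0024  0.0015  0.2551] turn -0.0001 F [ 0.2  1.5 -1.5] open 37.5 q6 -0.73
box (array([ 459.7, -336.1]), array([262.7,  96.1]), 30.96)
box (array([ 463.7, -312. ]), array([191.8, 144. ]), 0.55)
```

Request:
play_rows:
  plan:
    - [34,[0,0,0.1],0]
    - [34,[0,0,0.2],0]
    - [34,[0,0,0.235],0]
    - [34,[0,0,0.25],0]
    - [34,[0,0,0.254],0]
    - [34,[0,0,0.254],0]
    - [34,[0,0,0.254],0]

```text
time_s: 19.95
eef_pos: [0.4898, -0.2805, 0.0202]
eef_rot: [0.002, 0.707, 0.708, 0.0]
wrist_force: [-0.7, 0.4, -1.4]
opening: 0.439
grasp_force: 60.3
```

Request:
play_rows:
  plan:
    - [34,[0,0,0.0035],0]
    - [34,[0,0,0.0035],0]
    - [34,[0,0,0.0035],0]

```text
time_s: 20.25
eef_pos: [0.4888, -0.2799, 0.0174]
eef_rot: [0.0, 0.707, 0.707, 0.0]
wrist_force: [-0.5, -0.3, -0.5]
opening: 0.443
grasp_force: 60.3
```

Request:
play_rows:
  plan:
    - [34,[0,0,0.003],0]
    - [34,[0,0,0.003],0]
    - [34,[0,0,0.003],0]

```text
time_s: 20.55
eef_pos: [0.4889, -0.2799, 0.0161]
eef_rot: [0.0, 0.707, 0.707, -0.0]
wrist_force: [0.0, -0.8, 0.9]
opening: 0.44
grasp_force: 60.3
```

Request:
play_rows:
  plan:
    - [34,[0,0,0.0025],0]
    - [34,[0,0,0.0025],0]
    - [50,[0,0,0.0025],0]
    - [50,[0,0,0.0025],0]
    - [50,[0,0,0.0025],0]
    - [52,[0,0,-0.05],0]
    - [52,[0,0,-0.15],0]
    - [60,[0,0,-0.25],0]
    - [85,[0,0,-0.35],0]
    - [85,[0,0,-0.4],0]

```text
time_s: 21.55
eef_pos: [0.49, -0.2808, 0.1798]
eef_rot: [0.003, 0.707, 0.708, 0.0]
wrist_force: [0.7, -0.3, 0.8]
opening: 0.99
grasp_force: 0.0
```

Request:
play_rows:
  plan:
    - [85,[0.09,0.08,0],0]
    - [85,[0.18,0.16,0],0]
    - [85,[0.27,0.24,0],0]
    - [85,[0.36,0.32,0],0]
    - [85,[0.4875,0.435,0],0]
    - [85,[0.4875,0.435,0],0]
    - [85,[0.4875,0.435,0],0]
    - [85,[0.4875,0.435,0],0]
    - [85,[0.4875,0.435,0],0]

```text
time_s: 22.45
eef_pos: [0.6617, -0.0855, 0.1756]
eef_rot: [-0.0, 0.707, 0.707, -0.0]
wrist_force: [-0.1, -0.4, 0.4]
opening: 0.991
grasp_force: 0.0
```

```bash
python3 - <<'E'
from h import *
to(.662,-.0852,.048)
c=shot('top');W=world(c)
m=region(W,[.3,-.4,.046],[.6,-.22,.06]);k,l=cv2.connectedComponents(m.astype(np.uint8))
for i in range(1,k):
    P=W[l==i]
    if len(P)>20:print('box cap',len(P),P.mean(0),np.ptp(P,axis=0))
m=region(W,[.60,-.20,.079],[.72,.16,.095]);k,l=cv2.connectedComponents(m.astype(np.uint8))
for i in range(1,k):
    P=W[l==i];print('peg',len(P),P.mean(0))
E
```

```text
22.45 pos [ 0.6617 -0.0855  0.1756] th 90.0 shift [0.0007 0.0007 0.3189] turn 0.0 F [-0.1 -0.4  0.4] open 84.6 q6 -0.31
box cap 170 [ 0.48974392 -0.28082933  0.0498697 ] [0.03726519 0.03507383 0.01154009]
box cap 178 [ 0.39991963 -0.2818463   0.05023622] [0.03624198 0.03539132 0.01035257]
peg 2 [ 0.68024677 -0.08213111  0.08525848]
peg 17 [0.66834364 0.10810953 0.08068414]
peg 10 [ 0.66900202 -0.07194796  0.0852202 ]
peg 52 [ 0.65990174 -0.16192131  0.08487222]
peg 4 [ 0.66017091 -0.08832999  0.08528652]
```

Both caps in the box stand upright. Now cap 4.

Request:
play_rows:
  plan:
    - [85,[0,0,0.1],0]
    - [85,[0,0,0.2],0]
    - [85,[0,0,0.317],0]
    - [85,[0,0,0.317],0]
    - [85,[0,0,0.317],0]
    - [34,[0,0,0.317],0]
    - [34,[0,0,0.317],0]
    - [34,[0,0,0.317],0]
    - [34,[0,0,0.317],0]
    - [34,[0,0,0.317],0]

```text
time_s: 23.5
eef_pos: [0.6638, -0.0849, 0.0517]
eef_rot: [0.002, 0.707, 0.708, 0.001]
wrist_force: [-1.5, 0.2, 6.8]
opening: 0.425
grasp_force: 59.4
```

Request:
play_rows:
  plan:
    - [34,[0,0,-0.1],0]
    - [34,[0,0,-0.2],0]
    - [34,[0,0,-0.2],0]
    - [34,[0.07,-0.12,-0.2],0]
    - [34,[0.14,-0.24,-0.2],0]
    - [34,[0.21,-0.36,-0.2],0]
    - [34,[0.291,-0.4725,-0.2],0]
    - [34,[0.291,-0.4725,-0.2],0]
    - [34,[0.291,-0.4725,-0.2],0]
    - [34,[0.291,-0.4725,-0.2],0]

```text
time_s: 24.5
eef_pos: [0.474, 0.0317, 0.1298]
eef_rot: [0.001, 0.706, 0.708, 0.001]
wrist_force: [0.4, -0.1, -0.1]
opening: 0.429
grasp_force: 60.4
```

```bash
python3 - <<'E'
from h import *
to(.474,.0313,.13);offs();offs()
E
```

```text
24.5 pos [0.474  0.0317 0.1298] th 90.11 shift [-0.0011  0.0001 -0.0006] turn 0.0006 F [ 0.4 -0.1 -0.1] open 36.7 q6 -0.19
pin (array([0.4755, 0.0296]), 73, 0.0015) cap (array([0.4716, 0.0296]), 209, 0.0018) pin-cap mm [3.9 0. ]
pin (array([0.4756, 0.0299]), 76, 0.0013) cap (array([0.4729, 0.0295]), 202, 0.0017) pin-cap mm [2.7 0.4]
```

Request:
play_rows:
  plan:
    - [34,[0.001,0.004,0.08],0]
    - [34,[0.001,0.004,0.14],0]
    - [34,[0.001,0.004,0.16],0]
    - [34,[0.001,0.004,0.168],0]
    - [34,[0.001,0.004,0.168],0]
    - [34,[0.001,0.004,0.168],0]

```text
time_s: 25.2
eef_pos: [0.4761, 0.0318, 0.0629]
eef_rot: [0.001, 0.707, 0.707, 0.001]
wrist_force: [0.2, -0.3, -0.8]
opening: 0.428
grasp_force: 60.4
```

Request:
play_rows:
  plan:
    - [34,[0,0,0.004],0]
    - [34,[0,0,0.007],0]
    - [34,[0,0,0.007],0]
    - [34,[0,0,0.007],0]

```text
time_s: 25.6
eef_pos: [0.475, 0.0321, 0.0593]
eef_rot: [0.0, 0.707, 0.708, 0.0]
wrist_force: [0.5, -0.3, -1.3]
opening: 0.425
grasp_force: 60.4
```

Request:
play_rows:
  plan:
    - [34,[0,0,0.0035],0]
    - [34,[0,0,0.0035],0]
    - [34,[0,0,0.0035],0]
    - [34,[0,0,0.0035],0]

```text
time_s: 26.0
eef_pos: [0.475, 0.0321, 0.0577]
eef_rot: [-0.0, 0.707, 0.707, 0.0]
wrist_force: [0.2, 0.3, -0.7]
opening: 0.431
grasp_force: 60.4
```

Request:
play_rows:
  plan:
    - [34,[0,0,0.004],0]
    - [34,[0,0,0.004],0]
    - [34,[0,0,0.004],0]
    - [34,[0,0,0.004],0]

```text
time_s: 26.4
eef_pos: [0.4751, 0.0321, 0.0561]
eef_rot: [0.0, 0.707, 0.707, 0.0]
wrist_force: [1.3, -0.3, -1.8]
opening: 0.426
grasp_force: 60.4
```

Request:
play_rows:
  plan:
    - [34,[0,0,0.004],0]
    - [34,[0,0,0.008],0]
    - [34,[0,0,0.008],0]
    - [34,[0,0,0.008],0]

```text
time_s: 26.8
eef_pos: [0.4751, 0.032, 0.0529]
eef_rot: [0.0, 0.707, 0.707, 0.0]
wrist_force: [1.8, -1.3, -2.3]
opening: 0.43
grasp_force: 60.4
```

Request:
play_rows:
  plan:
    - [34,[0,0,0.005],0]
    - [34,[0,0,0.01],0]
    - [34,[0,0,0.01],0]
    - [34,[0,0,0.01],0]

```text
time_s: 27.2
eef_pos: [0.4751, 0.032, 0.0488]
eef_rot: [0.0, 0.707, 0.707, 0.0]
wrist_force: [3.0, -0.4, -3.1]
opening: 0.428
grasp_force: 60.4
```

Cap 4 goes over the taper freely, so it has the wide bore. I keep lowering it.

Request:
play_rows:
  plan:
    - [34,[0,0.0015,0.01],0]
    - [34,[0,0.0015,0.02],0]
    - [34,[0,0.0015,0.02],0]
    - [34,[0,0.0015,0.02],0]

```text
time_s: 27.6
eef_pos: [0.4753, 0.0321, 0.0406]
eef_rot: [-0.0, 0.707, 0.707, -0.0]
wrist_force: [1.2, -1.3, -2.8]
opening: 0.428
grasp_force: 60.3
```

Request:
play_rows:
  plan:
    - [34,[0,0,0.01],0]
    - [34,[0,0,0.02],0]
    - [34,[0,0,0.02],0]
    - [34,[0,0,0.02],0]

```text
time_s: 28.0
eef_pos: [0.4754, 0.0321, 0.0326]
eef_rot: [-0.0, 0.707, 0.707, -0.0]
wrist_force: [0.6, -1.4, -3.1]
opening: 0.429
grasp_force: 60.3
```

Request:
play_rows:
  plan:
    - [34,[0,0,0.005],0]
    - [34,[0,0,0.01],0]
    - [34,[0,0,0.01],0]
    - [34,[0,0,0.01],0]

```text
time_s: 28.4
eef_pos: [0.4754, 0.0321, 0.0288]
eef_rot: [-0.0, 0.707, 0.707, -0.0]
wrist_force: [0.9, -0.2, -0.9]
opening: 0.433
grasp_force: 60.4
```

Request:
play_rows:
  plan:
    - [34,[0,0,0.003],0]
    - [50,[0,0,0.003],0]
    - [50,[0,0,0.003],0]
    - [50,[0,0,0.003],0]
    - [50,[0,0,0.003],0]
    - [50,[0,0,0.003],0]

```text
time_s: 29.0
eef_pos: [0.4756, 0.0321, 0.0277]
eef_rot: [-0.0, 0.707, 0.707, 0.0]
wrist_force: [0.3, 0.1, 0.1]
opening: 0.587
grasp_force: 0.0
```

```bash
python3 - <<'E'
from h import *
to(.474,.0313,.027);c=capz()
cv2.imwrite('pics/g4.png',cv2.resize(c['image'][200:340,280:440],(640,560),interpolation=cv2.INTER_CUBIC)[:,:,::-1])
flats()
E
```

```text
29.0 pos [0.4756 0.0321 0.0277] th 90.06 shift [-0.0021 -0.0039  0.0018] turn 0.0003 F [0.3 0.1 0.1] open 50.2 q6 -0.18
ring z pct [0.0187 0.0225 0.0415 0.0587 0.0609] 351 bins [18 34 41 32 41 33 38 43 53 18  0  0  0  0  0  0]
top tray 0.68 (array([441.6, 298.4]), array([234.1, 137.9]), 5.73) 1457
top box 0.91 (array([ 444.8, -312.2]), array([136.9, 230.6]), 90.0) 640
side tray 0.93 (array([440.4, 298.1]), array([235.9, 137.4]), 6.09) 3624
side box 0.92 (array([ 441.8, -311.4]), array([232.4, 141.2]), 0.84) 906
side box 0.42 (array([ 482. , -270.4]), array([36.3, 17.3]), 24.68) 78
```

View pics/g4.png

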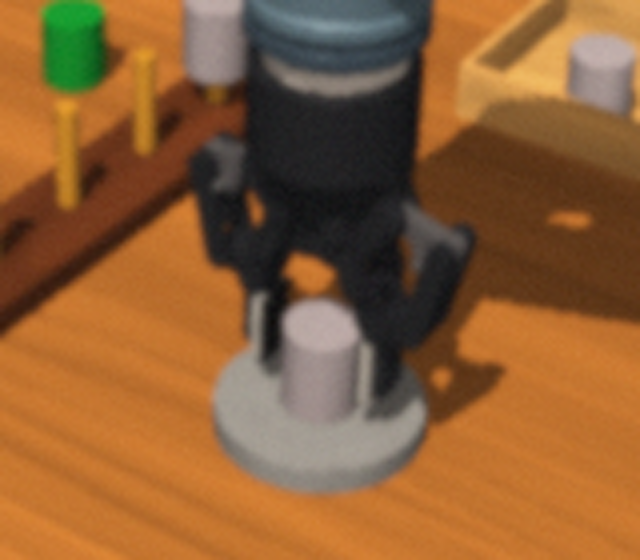

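Cap 4 sits fully down on the disc (crop: rim about (318,410)), so it belongs in the metal tray.

Request:
play_rows:
  plan:
    - [34,[0,0,0],0]
    - [34,[0,0,0],0]
    - [34,[0,0,0],0]
    - [34,[0,0,-0.06],0]
    - [34,[0,0,-0.14],0]
    - [34,[0,0,-0.2],0]
    - [34,[0,0,-0.2],0]
    - [34,[0.1,-0.03,-0.2],0]
    - [34,[0.22,-0.06,-0.2],0]
    - [34,[0.3,-0.1,-0.2],0]

```text
time_s: 30.35
eef_pos: [0.4344, 0.1538, 0.1066]
eef_rot: [-0.001, 0.707, 0.707, -0.0]
wrist_force: [0.5, -0.3, -2.1]
opening: 0.423
grasp_force: 64.3
```

Request:
play_rows:
  plan:
    - [34,[0.12,-0.03,0],0]
    - [34,[0.24,-0.06,0],0]
    - [34,[0.36,-0.0925,0],0]
    - [34,[0.3625,-0.0925,0],0]
    - [34,[0.3625,-0.0925,0],0]
    - [34,[0.3625,-0.0925,0],0]
    - [34,[0.3625,-0.0925,0],0]

```text
time_s: 31.05
eef_pos: [0.3986, 0.2956, 0.1072]
eef_rot: [-0.0, 0.707, 0.707, -0.0]
wrist_force: [-0.5, -0.3, -0.2]
opening: 0.429
grasp_force: 64.3
```

```bash
python3 - <<'E'
from h import *
to(.398,.297,.0177);flats()
E
```

```text
31.05 pos [0.3986 0.2956 0.1072] th 89.94 shift [ 0.0034 -0.0015  0.2237] turn -0.0003 F [-0.5 -0.3 -0.2] open 36.6 q6 0.4
top tray 0.82 (array([441.4, 298.3]), array([232.4, 136.7]), 5.88) 1074
top box 0.9 (array([ 444.8, -311.6]), array([136.8, 230.5]), 89.93) 589
side box 0.72 (array([ 442.5, -312. ]), array([144. , 235.6]), 89.63) 964
side box 0.49 (array([658.8, -19.8]), array([269.6,   8. ]), 88.13) 34
```

Request:
play_rows:
  plan:
    - [34,[0,0,0.1],0]
    - [34,[0,0,0.18],0]
    - [34,[0,0,0.205],0]
    - [34,[0,0,0.215],0]
    - [34,[0,0,0.219],0]
    - [34,[0,0,0.219],0]
    - [34,[0,0,0.219],0]
    - [34,[0,0,0.219],0]

```text
time_s: 32.15
eef_pos: [0.399, 0.2974, 0.0211]
eef_rot: [0.0, 0.707, 0.707, 0.001]
wrist_force: [0.7, -0.7, 0.3]
opening: 0.424
grasp_force: 64.3
```

Request:
play_rows:
  plan:
    - [34,[0,0,0.003],0]
    - [34,[0,0,0.003],0]
    - [34,[0,0,0.003],0]

```text
time_s: 32.45
eef_pos: [0.3983, 0.297, 0.019]
eef_rot: [0.0, 0.707, 0.708, 0.0]
wrist_force: [0.2, -0.5, 0.1]
opening: 0.424
grasp_force: 64.3
```

Request:
play_rows:
  plan:
    - [34,[0,0,0.003],0]
    - [34,[0,0,0.003],0]
    - [34,[0,0,0.003],0]

```text
time_s: 32.75
eef_pos: [0.3984, 0.2971, 0.018]
eef_rot: [0.0, 0.707, 0.707, 0.0]
wrist_force: [-1.2, -2.0, 5.4]
opening: 0.427
grasp_force: 64.8
```

Request:
play_rows:
  plan:
    - [50,[0,0,0],0]
    - [50,[0,0,0],0]
    - [50,[0,0,0],0]
    - [52,[0,0,-0.05],0]
    - [52,[0,0,-0.15],0]
    - [60,[0,0,-0.25],0]
    - [85,[0,0,-0.35],0]
    - [85,[-0.1,0.06,-0.4],0]
    - [85,[-0.2,0.12,-0.4],0]
    - [85,[-0.3,0.18,-0.4],0]

```text
time_s: 33.75
eef_pos: [0.4716, 0.1762, 0.179]
eef_rot: [0.001, 0.706, 0.708, 0.001]
wrist_force: [0.3, 0.5, 0.0]
opening: 0.996
grasp_force: 0.0
```

Request:
play_rows:
  plan:
    - [85,[-0.1,0.06,0],0]
    - [85,[-0.2,0.12,0],0]
    - [85,[-0.3,0.18,0],0]
    - [85,[-0.4,0.24,0],0]
    - [85,[-0.5,0.3,0],0]
    - [85,[-0.6,0.36,0],0]
    - [85,[-0.7,0.42,0],0]
    - [85,[-0.8175,0.4775,0],0]
    - [85,[-0.8175,0.4775,0],0]
    - [85,[-0.8175,0.4775,0],0]

```text
time_s: 34.75
eef_pos: [0.6615, -0.151, 0.1766]
eef_rot: [-0.001, 0.708, 0.707, -0.0]
wrist_force: [0.4, -0.1, -0.4]
opening: 0.993
grasp_force: 0.0
```

```bash
python3 - <<'E'
from h import *
to(.661,-.1497,.048)
for n in('top','side'):
    W=world(shot(n));m=region(W,[.3,.2,.046],[.6,.4,.06]);print(n,'tray cap',m.sum(),W[m].mean(0),np.ptp(W[m],axis=0))
E
```

```text
34.75 pos [ 0.6615 -0.151   0.1766] th 89.93 shift [ 0.0032 -0.0012  0.3215] turn -0.0004 F [ 0.4 -0.1 -0.4] open 84.8 q6 -0.4
top tray cap 181 [0.39892132 0.29524515 0.05012897] [0.03618366 0.03462521 0.01368784]
side tray cap 431 [0.39638623 0.29710236 0.0503349 ] [0.03769717 0.03839168 0.00794929]
```

Cap 4 is upright in the tray. Now cap 5.

Request:
play_rows:
  plan:
    - [85,[0.001,0,0.1],0]
    - [85,[0.001,0,0.2],0]
    - [85,[0.001,0,0.319],0]
    - [85,[0.001,0,0.319],0]
    - [85,[0.001,0,0.319],0]
    - [34,[0.001,0,0.319],0]
    - [34,[0.001,0,0.319],0]
    - [34,[0.001,0,0.319],0]
    - [34,[0.001,0,0.319],0]
    - [34,[0.001,0,0.319],0]

```text
time_s: 35.85
eef_pos: [0.6632, -0.1498, 0.0528]
eef_rot: [0.002, 0.707, 0.707, 0.001]
wrist_force: [-1.6, 1.5, 7.2]
opening: 0.43
grasp_force: 59.5
```

Request:
play_rows:
  plan:
    - [34,[0,0,-0.1],0]
    - [34,[0,0,-0.2],0]
    - [34,[0,0,-0.2],0]
    - [34,[0.11,-0.12,-0.2],0]
    - [34,[0.22,-0.24,-0.2],0]
    - [34,[0.33,-0.36,-0.2],0]
    - [34,[0.4525,-0.465,-0.2],0]
    - [34,[0.4525,-0.465,-0.2],0]
    - [34,[0.4525,-0.465,-0.2],0]
    - [34,[0.4525,-0.465,-0.2],0]

```text
time_s: 36.85
eef_pos: [0.4747, 0.0326, 0.1304]
eef_rot: [0.0, 0.706, 0.708, 0.0]
wrist_force: [0.5, -0.2, -0.7]
opening: 0.427
grasp_force: 60.5
```

```bash
python3 - <<'E'
from h import *
to(.475,.0320,.13);offs();offs()
E
```

```text
36.85 pos [0.4747 0.0326 0.1304] th 90.19 shift [-0.0014  0.0006  0.001 ] turn 0.001 F [ 0.5 -0.2 -0.7] open 36.4 q6 -0.18
pin (array([0.4749, 0.0294]), 76, 0.0015) cap (array([0.4724, 0.0304]), 199, 0.0017) pin-cap mm [ 2.5 -1. ]
pin (array([0.4758, 0.0298]), 79, 0.0013) cap (array([0.474 , 0.0291]), 205, 0.0018) pin-cap mm [1.8 0.7]
```

Request:
play_rows:
  plan:
    - [34,[0,0.0015,0.08],0]
    - [34,[0,0.0015,0.14],0]
    - [34,[0,0.0015,0.16],0]
    - [34,[0,0.0015,0.168],0]
    - [34,[0,0.0015,0.168],0]
    - [34,[0,0.0015,0.168],0]

```text
time_s: 37.55
eef_pos: [0.4774, 0.031, 0.0639]
eef_rot: [0.001, 0.707, 0.707, 0.001]
wrist_force: [-0.0, 0.4, -0.7]
opening: 0.433
grasp_force: 60.5
```

Request:
play_rows:
  plan:
    - [34,[0,0,0.004],0]
    - [34,[0,0,0.007],0]
    - [34,[0,0,0.007],0]
    - [34,[0,0,0.007],0]

```text
time_s: 37.95
eef_pos: [0.4762, 0.0316, 0.0603]
eef_rot: [0.0, 0.707, 0.708, 0.0]
wrist_force: [0.4, -0.0, -0.7]
opening: 0.428
grasp_force: 60.5
```

Request:
play_rows:
  plan:
    - [34,[0,0,0.0035],0]
    - [34,[0,0,0.0035],0]
    - [34,[0,0,0.0035],0]
    - [34,[0,0,0.0035],0]

```text
time_s: 38.35
eef_pos: [0.4761, 0.0315, 0.0586]
eef_rot: [-0.0, 0.707, 0.707, -0.0]
wrist_force: [-0.1, -0.5, -0.4]
opening: 0.429
grasp_force: 60.5
```

Request:
play_rows:
  plan:
    - [34,[0,0,0.0035],0]
    - [34,[0,0,0.0035],0]
    - [34,[0,0,0.0035],0]
    - [34,[0,0,0.0035],0]

```text
time_s: 38.75
eef_pos: [0.4762, 0.0315, 0.0573]
eef_rot: [-0.0, 0.707, 0.707, -0.0]
wrist_force: [0.1, 0.4, -1.0]
opening: 0.433
grasp_force: 60.5
```

Request:
play_rows:
  plan:
    - [34,[0,0,0.0035],0]
    - [34,[0,0,0.0035],0]
    - [34,[0,0,0.0035],0]
    - [34,[0,0,0.0035],0]

```text
time_s: 39.15
eef_pos: [0.4762, 0.0315, 0.0559]
eef_rot: [-0.0, 0.707, 0.707, 0.0]
wrist_force: [0.9, -0.1, -1.2]
opening: 0.429
grasp_force: 60.5
```

Request:
play_rows:
  plan:
    - [34,[0,0,0.0035],0]
    - [34,[0,0,0.0035],0]
    - [34,[0,0,0.0035],0]
    - [34,[0,0,0.0035],0]

```text
time_s: 39.55
eef_pos: [0.4761, 0.0315, 0.0545]
eef_rot: [-0.0, 0.707, 0.707, -0.0]
wrist_force: [-0.5, -0.9, -0.4]
opening: 0.431
grasp_force: 60.5
```

Request:
play_rows:
  plan:
    - [34,[0,0,0.004],0]
    - [34,[0,0,0.008],0]
    - [34,[0,0,0.008],0]
    - [34,[0,0,0.008],0]

```text
time_s: 39.95
eef_pos: [0.4761, 0.0315, 0.0512]
eef_rot: [-0.0, 0.707, 0.707, -0.0]
wrist_force: [-0.2, -0.9, -2.2]
opening: 0.428
grasp_force: 60.5
```

Request:
play_rows:
  plan:
    - [34,[0,0,0.01],0]
    - [34,[0,0,0.02],0]
    - [34,[0,0,0.025],0]
    - [34,[0,0,0.025],0]
    - [34,[0,0,0.025],0]

```text
time_s: 40.45
eef_pos: [0.4761, 0.0315, 0.0412]
eef_rot: [-0.0, 0.707, 0.707, -0.0]
wrist_force: [0.5, 0.1, -0.5]
opening: 0.429
grasp_force: 60.5
```

Request:
play_rows:
  plan:
    - [34,[0,0,0.01],0]
    - [34,[0,0,0.02],0]
    - [34,[0,0,0.025],0]
    - [34,[0,0,0.025],0]
    - [34,[0,0,0.025],0]

```text
time_s: 40.95
eef_pos: [0.4762, 0.0315, 0.0312]
eef_rot: [-0.0, 0.707, 0.707, -0.0]
wrist_force: [-0.3, -0.8, -0.7]
opening: 0.427
grasp_force: 60.6
```

Request:
play_rows:
  plan:
    - [34,[0,0,0.004],0]
    - [34,[0,0,0.006],0]
    - [34,[0,0,0.006],0]
    - [50,[0,0,0.006],0]
    - [50,[0,0,0.006],0]
    - [50,[0,0,0.006],0]
    - [50,[0,0,0.006],0]

```text
time_s: 41.65
eef_pos: [0.4763, 0.0315, 0.029]
eef_rot: [0.0, 0.707, 0.707, 0.0]
wrist_force: [-0.2, 0.3, 0.4]
opening: 0.587
grasp_force: 0.0
```

```bash
python3 - <<'E'
from h import *
to(.474,.0313,.027);capz();flats()
E
```

```text
41.65 pos [0.4763 0.0315 0.029 ] th 90.06 shift [-0.0005 -0.0057  0.005 ] turn 0.0003 F [-0.2  0.3  0.4] open 50.1 q6 -0.18
ring z pct [0.0188 0.0223 0.0424 0.059  0.0613] 335 bins [16 35 35 33 31 41 36 44 44 20  0  0  0  0  0  0]
top box 0.91 (array([ 444.9, -311.4]), array([136.2, 231.2]), 89.85) 646
top box 0.53 (array([657.8, -23.5]), array([263.8,  15.4]), 88.83) 27
side tray 0.63 (array([392.8, 306.3]), array([35.5, 14.6]), 25.75) 122
side tray 0.52 (array([470.2,  39.4]), array([99.6, 82. ]), 26.2) 1085
side box 0.92 (array([ 442.4, -312. ]), array([233.9, 142.8]), 0.36) 977
```

Cap 5 also sits fully down, so it goes in the tray. I recheck the tray on the way.

Request:
play_rows:
  plan:
    - [34,[0,0,0],0]
    - [34,[0,0,0],0]
    - [34,[0,0,0],0]
    - [34,[0,0,-0.06],0]
    - [34,[0,0,-0.14],0]
    - [34,[0,0,-0.2],0]
    - [34,[0,0,-0.2],0]
    - [34,[0.1,0.005,-0.2],0]
    - [34,[0.22,0.01,-0.2],0]
    - [34,[0.3,0.01,-0.2],0]

```text
time_s: 43.0
eef_pos: [0.4793, 0.1534, 0.1077]
eef_rot: [-0.001, 0.707, 0.707, -0.0]
wrist_force: [0.9, 0.6, -0.7]
opening: 0.429
grasp_force: 62.6
```

Request:
play_rows:
  plan:
    - [34,[0.12,0.01,0],0]
    - [34,[0.24,0.0125,0],0]
    - [34,[0.37,0.0125,0],0]
    - [34,[0.37,0.0125,0],0]
    - [34,[0.37,0.0125,0],0]
    - [34,[0.37,0.0125,0],0]
    - [34,[0.37,0.0125,0],0]

```text
time_s: 43.7
eef_pos: [0.4847, 0.2981, 0.1083]
eef_rot: [-0.0, 0.707, 0.707, -0.001]
wrist_force: [-0.3, 0.4, 0.1]
opening: 0.429
grasp_force: 62.6
```

```bash
python3 - <<'E'
from h import *
to(.485,.2995,.0180);flats()
c=shot('side','t5.png')
W=world(c);m=region(W,[.25,.18,.008],[.62,.42,.018]);print(rect(W[m]))
m=region(W,[.25,.18,.046],[.45,.42,.056]);print(W[m].mean(0))
E
```

```text
43.7 pos [0.4847 0.2981 0.1083] th 89.97 shift [0.0034 0.0006 0.2256] turn -0.0002 F [-0.3  0.4  0.1] open 36.6 q6 0.34
top tray 0.91 (array([443.1, 279.1]), array([233.2,  98.7]), 5.79) 861
top box 0.96 (array([ 444.9, -312.3]), array([137.3, 231.2]), 89.86) 637
side tray 0.82 (array([440.3, 297.6]), array([234.6, 137.1]), 5.64) 3341
side tray 0.67 (array([ 603.8, -448.8]), array([66.3, 35.8]), 20.81) 105
side box 0.87 (array([ 441.9, -311.4]), array([233.6, 143.9]), 1.14) 916
side box 0.19 (array([662.4, -55. ]), array([203.2,  13.6]), 88.33) 91
(array([469.8, 309.9]), array([302.2, 180.2]), 0.58)
[0.39651749 0.2969869  0.05040154]
```

View pics/t5.png

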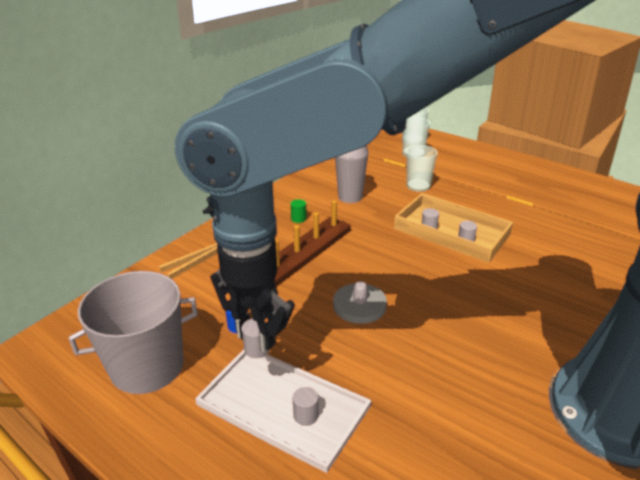

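Tray and box haven't moved: cap 4 is in the tray at (305,406), and the two tight caps are in the box at (430,218) and (467,231). I lower cap 5.

Request:
play_rows:
  plan:
    - [34,[0.002,0,0.1],0]
    - [34,[0.002,0,0.18],0]
    - [34,[0.002,0,0.205],0]
    - [34,[0.002,0,0.215],0]
    - [34,[0.002,0,0.219],0]
    - [34,[0.002,0,0.219],0]
    - [34,[0.002,0,0.219],0]
    - [34,[0.002,0,0.219],0]

```text
time_s: 44.85
eef_pos: [0.4857, 0.3006, 0.0224]
eef_rot: [0.0, 0.707, 0.707, 0.001]
wrist_force: [-0.1, 0.3, -1.0]
opening: 0.429
grasp_force: 62.6
```

Request:
play_rows:
  plan:
    - [34,[0,0,0.003],0]
    - [34,[0,0,0.003],0]
    - [34,[0,0,0.003],0]

```text
time_s: 45.15
eef_pos: [0.4849, 0.3003, 0.0201]
eef_rot: [0.0, 0.707, 0.707, -0.0]
wrist_force: [-0.8, -0.9, -0.3]
opening: 0.43
grasp_force: 62.6
```

Request:
play_rows:
  plan:
    - [34,[0,0,0.003],0]
    - [34,[0,0,0.003],0]
    - [34,[0,0,0.003],0]

```text
time_s: 45.45
eef_pos: [0.485, 0.3004, 0.0193]
eef_rot: [0.0, 0.707, 0.707, 0.0]
wrist_force: [-1.0, -0.8, 4.2]
opening: 0.428
grasp_force: 63.0
```

Contact. I release, lift and check.

Request:
play_rows:
  plan:
    - [50,[0,0,0],0]
    - [50,[0,0,0],0]
    - [50,[0,0,0],0]
    - [52,[0,0,-0.05],0]
    - [52,[0,0,-0.15],0]
    - [60,[0,0,-0.25],0]
    - [60,[0,0,-0.35],0]
    - [60,[-0.1,0,-0.45],0]
    - [60,[-0.2,0,-0.45],0]
    - [60,[-0.3,0,-0.45],0]

```text
time_s: 46.45
eef_pos: [0.486, 0.1793, 0.2011]
eef_rot: [0.001, 0.706, 0.708, 0.002]
wrist_force: [0.9, 0.5, -0.1]
opening: 0.704
grasp_force: 0.0
```

Request:
play_rows:
  plan:
    - [60,[-0.1,0,0],0]
    - [60,[-0.2,0,0],0]
    - [60,[-0.3,0,0],0]
    - [60,[-0.3,0,0],0]
    - [60,[-0.3,0,0],0]
    - [60,[-0.3,0,0],0]
    - [60,[-0.3,0,0],0]

```text
time_s: 47.15
eef_pos: [0.485, 0.0615, 0.1988]
eef_rot: [-0.0, 0.706, 0.708, 0.0]
wrist_force: [0.6, -0.1, -0.3]
opening: 0.699
grasp_force: 0.0
```

```bash
python3 - <<'E'
from h import *
to(.48,.06,.2);flats()
c=shot('side','end.png');t=shot('top')
for n,cc in(('side',c),('top',t)):
  W=world(cc)
  for y in(.3,-.31):
    m=region(W,[.3,y-.1,.046],[.6,y+.1,.056]);k,l=cv2.connectedComponents(m.astype(np.uint8))
    for i in range(1,k):
        P=W[l==i]
        if len(P)>20:print(n,len(P),np.round(P.mean(0),4))
E
```

```text
47.15 pos [0.485  0.0615 0.1988] th 90.16 shift [-0.0038 -0.0126 -0.003 ] turn 0.0009 F [ 0.6 -0.1 -0.3] open 59.7 q6 -0.12
top tray 0.59 (array([441.4, 301.5]), array([232.5, 130. ]), 5.78) 933
top tray 0.55 (array([470.5,   7.3]), array([52.1, 95.7]), 78.58) 577
top box 0.55 (array([ 428.5, -315.5]), array([136.4, 232.2]), 89.67) 640
side tray 0.67 (array([440.3, 297.7]), array([234.7, 137.9]), 5.65) 3396
side tray 0.17 (array([663. , -20.5]), array([310.3,  63.9]), 89.43) 1242
side box 0.8 (array([ 425.6, -316.5]), array([234.4, 143.4]), 0.5) 966
side 422 [0.4828 0.3001 0.0506]
side 434 [0.3963 0.2972 0.0504]
side 130 [ 0.4706 -0.2835  0.0503]
side 144 [ 0.3796 -0.2831  0.0502]
top 154 [0.485  0.2981 0.0497]
top 172 [0.3986 0.2952 0.05  ]
top 175 [ 0.4733 -0.2849  0.05  ]
top 185 [ 0.3839 -0.2855  0.0499]
```

View pics/end.png

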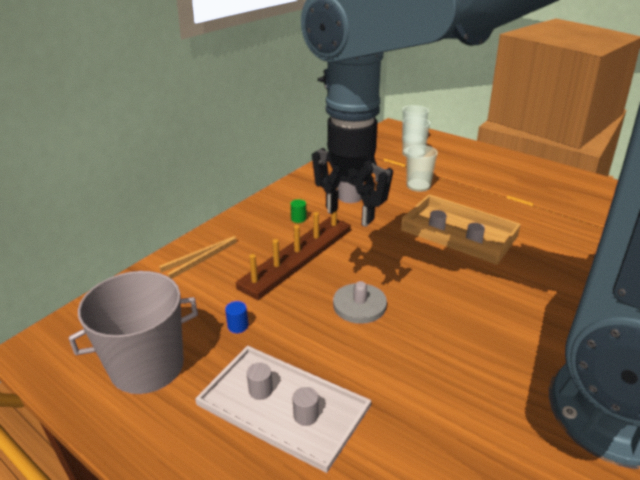

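The box has been knocked about 16 mm aside (by the scene; the robot was not near it), and both its caps still stand upright inside. The two tray caps are at (260,380) and (305,406). All pegs are empty and everything else is in place.

```bash
python3 -c "
from bench import *
print(hand_in())"
```

```text
the job is handed in; nothing more can be done
None
```

I tried all four caps on the pin in order and handed the job in: caps 1 and 3 stopped on top and are in the wooden box, caps 4 and 5 went fully down and are in the metal tray, all standing flat (peg 2 was empty).

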